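Hold the dispenser gate open at its mark

TASK

The empty dry-goods dispenser on the storeroom table must be held open so that a colleague can brush out its chute. First turn the selector knob clockwise until its pointer clicks in at the small square block standing beside it, then take the handle of the spring-return slide, pull it out until its pointer is level with the tab on the scale, and keep it there: the slide springs shut if let go, so the program finishes while the gripper is still holding the handle at the tab. Leave the carton, the tin and the jar where they stand.

Things in the scene. Friction and masses are not known exactly. Their poses are not given: they have to be found in the camera images.
- dispenser: Fixed counter-top dispenser of stainless steel, 380 x 260 mm in plan. Origin on the table, midway between its two long sides; its +x points to the hopper end, and -x is the direction in which the slide is pulled. The flat deck (top 80 mm above the table) runs from x = -170 to +50 mm and carries knob, slide and scale; from x = +50 to +210 mm stands the empty hopper, 314 mm high. Long sides at y = +-130 mm.
- knob_grip (a point): Point on the vertical axis of the selector knob, 37 mm above the deck, the height to grip at; fixed at dispenser x = -60, y = -60 mm. The knob is a black disc of 44 mm diameter on a flat dark ring of 68 mm, with an upright bar grip 42 mm long, 14 mm thick, from 14 to 44 mm above the deck. The axes turn with the knob: the bar lies along this x axis, and the white pointer line is on the bar's top at the -x end.
- knob (a joint): Knob angle in rad, growing clockwise seen from above, stops at 0 and 1.6. Detents at 0.1, 0.8 and 1.5 draw it in from up to 0.3 rad either side (turning over the hump between two takes about 0.07 N m). It starts between 0 and 0.25 and settles in the first detent. At value a the pointer points along (-cos a, +sin a) in the dispenser's x, y. The square block stands at the 0.8 or the 1.5 detent.
- marker_block: The small dark steel SQUARE block, 16 x 16 x 12 mm high, fixed on the deck 50 mm from the knob's axis; it marks the position to set. Origin: centre of its underside, on the deck.
- round_stud: A flat ROUND stud, 10 mm diameter, 3 mm high, fixed on the deck 50 mm from the knob's axis at the other of the two detents: not the one to set (a like one stands at the first detent). Origin: centre of its underside.
- slide (a joint): How far the slide is out, m: 0 shut (start), grows along the dispenser's -x, stop at 0.085. The spring pulls it shut: 3.6 N at 0, plus 120 N/m (about 8 to 12 N at the tab); it never stays out by itself. The tab lies 0.035 to 0.065 m out.
- slide_grip (a point): Middle of the slide's handle, 32 mm above the deck; with the slide shut at dispenser x = -60, y = +60 mm. The handle is a black upright plate, 14 mm thick along the pull, 52 mm wide across it, its top 48 mm above the deck; free deck on both sides of it (the hopper is 110 mm behind), so it can be pinched from above. The axes are the dispenser's; it moves with the slide.
- slide_pointer (a point): Tip of the slide's pointer, a small black finger 5 mm wide, low on the handle's +y end, in line with the middle of the handle's thickness; it runs alongside the scale. It moves with the slide.
- scale_tab: Dark steel tab, 8 mm along the pull, 18 mm across, 14 mm high, fixed on the white scale strip beside the slide: the mark. Origin: centre of its underside; axes are the dispenser's. The slide is at the mark when the pointer has the same dispenser x as this tab's middle.
- carton: Loose cardboard box 60 x 90 x 110 mm high, standing; leave alone. Origin: centre of its underside.
- tin: Loose food can, 72 mm diameter, 100 mm high; leave alone. Origin: centre of its underside.
- jar: Loose jar, 68 mm diameter, 110 mm high; leave alone. Origin: centre of its underside.

How it is judged (in metres and radians):
On the way, in this order (a step that is already met when the one before it is completed fails the run):
1. the knob's pointer stands at the square block (y of marker_block in the frame of knob_grip between -0.01 and 0.01 m and x of marker_block in the frame of knob_grip below -0.03 m), for 0.2 s.
2. the fingers hold the slide out with its pointer level with the tab (x of slide_pointer in the frame of scale_tab between -0.006 and 0.006 m and value of joint slide above 0.025 m and contact force between the fingers and slide above 2 N), for 0.3 s.
At the end, for the whole second after the job is handed in: The knob's pointer is at the square block (the block lies within 10 mm of the pointer's line, on the pointer's side), the slide's pointer is within 6 mm of the middle of the tab along the direction of pull and at rest, and the fingers still hold the handle (more than 2 N between fingers and slide) (all of step 1 and all of step 2 and velocity of joint slide between -0.01 and 0.01 m/s); the arm keeps its last pose, push and grip.
It fails at once if the carton is pushed away or tipped over (distance of carton from where it was at the start of the episode above 0.02 m or angle between carton's own z axis and vertical above 0.3 rad).
It fails at once if the tin is pushed away or tipped over (distance of tin from where it was at the start of the episode above 0.02 m or angle between tin's own z axis and vertical above 0.3 rad).
It fails at once if the jar is pushed away or tipped over (distance of jar from where it was at the start of the episode above 0.02 m or angle between jar's own z axis and vertical above 0.3 rad).
It also fails if it takes over 48 s, if anything falls off the work surface, if the arm or the gripper's body presses on something with over 40 N, if the wrist force passes 120 N, or if a joint passes its speed limit or range.

ROBOT

A 6-joint arm with a two-finger parallel gripper is mounted at the origin on the work surface. World frame = base frame: x ahead of the robot, y to its left, z up, the work surface at z = 0. Lengths are in m, angles in degrees, forces in N, time in s.
With the tool pointing down it reaches from about 0.275 to 0.85 m from the base axis. Payload 5.2 kg.
Tool frame: the origin (TCP) lies at the very end of the fingers, on their centre line; the grasp point (between the pads) lies behind it (manip.grip_point_offset is the z of the grasp point in the tool frame, in m); z points along the fingers, y is the line along which they close (so a half turn about z gives the same grasp; the last joint's range is limited). The gripper opens to 85 mm and grips with 20 to 120 N. Pads are 22 mm wide; open, the fingers measure 114 mm over their backs; the gripper's body (76 mm by 85 mm) begins 54 mm behind the grasp point. The pads swing forward as they close: fully open they stand 13 mm farther back than shut.
Start: joints at [-76.249, 14.817, 87.949, -0, 77.235, -11.62], TCP at [0.236, -0.497, 0.231] pointing down, gripper open.
Joint ranges: [-179.93, 179.93], [-52.35, 119.4], [10.71, 147.94], [-69.91, 249.91], [12.55, 155.21], [-178.61, 178.61]. Speed limits (degrees/s): [147.25, 147.25, 180, 180, 180, 180].

INTERFACE

Orientations are given as a 3x3 rotation matrix whose columns are the frame's x, y, z axes.
In Python, from bench import manip, viewer gives the robot as it stands. The module is installed in compiled form; this text tells all that it offers.
- The arm moves only by the tool drive_tool, never from a script. Its argument "increments" is a list that holds one entry, the list of rows, each a list of 4 numbers: the shift along the world's x, y, z normalised to -1 to 1, where 1 is 2.5 cm, then the turn about the world's z normalised to -1 to 1, where 1 is pi rad. A call has 1 to 12 rows; each row shifts and turns the commanded pose from where the row before left it; what a row does not reach is not made up. A row lasts 1/10 s, in which the tool goes at most 50 mm and 8.59 degrees, less where a joint would pass 70% of its speed; a pose out of reach is approached as far as the arm can. A call with a number of a shift or a turn outside -1 to 1 is refused whole. A call with a gripper value outside its range is refused whole. "hand" is the opening, from 0 (shut) to 1 (fully open), set as the call begins (left out, the last holds). The fingers move at their own pace and stop on an object; "force" is the grip in N (left out, the last holds). Time passes only in rows, so rows that do not move let the fingers close. It gives the time, the measured TCP pose, the force, the opening and the grip force at its end, in the units of the state.
- manip.observe(): the state, without advancing time (a new reading comes with each control period).
- viewer.capture(name): name is "scene" or "side" or "wrist"; returns a dict with "color" (400x640x3 uint8, red, green, blue), "fovy" (degrees; the focal length in pixels is half the picture's height over the tangent of half this angle, whatever the lens; pixels are square), "cx", "cy" (the principal point, pixels), "camera_from_world" (4x4, takes a point from world to camera coordinates). Camera axes: x right, y down, z forward; pixel columns grow to the right and rows downward; lengths in m; the calibration is good to about 2 mm. A picture is of the moment at which its call begins. There is no depth.
- manip.hand_in(): hands the job in; it is judged then, once.
The state is a dict: "time_s": time; "joint_pos": joint angles; "joint_vel": joint speeds; "joint_torque": joint torques, N m; "tcp_pos": TCP position; "tool_rot": TCP orientation; "contact_force": force on the tool from outside, world axes, zero at the start; "moment": the same for the moment, N m; "width": finger opening in m; "finger_force": force on a finger pad.
Only numpy, scipy, OpenCV 4.12 (cv2) and the standard library are available. Lean on these libraries where they do the work, as an engineer would, in place of code of your own. Each camera call takes 0.05 s, during which the arm holds its last target. There are 200 camera calls.

## Working session

There is one attempt and no reset: what is moved stays moved. The work goes in short steps, Python scripts to look and compute and a tool call to move; the robot and the scene stay as the last step left them, time stands still between calls to the robot, and variables do not carry over. Pictures are saved under pics/ and viewed, at most 10 in all, crops included, and the job is handed in when it is done.

Besides the shell and the picture viewer there is one more tool, called by a JSON object that holds its "method" and its "body", one argument or row to a line. drive_tool: Moves the arm, as the interface text tells. Its arguments: {"type":"object","properties":{"increments":{"type":"array"},"hand":{"type":"number"},"force":{"type":"number"}},"required":["increments"]}

```bash
mkdir -p pics
cat > h.py <<'E'
import numpy as np, cv2
from bench import manip, viewer
def cap(n,f):
    c=viewer.capture(n); cv2.imwrite(f'pics/{f}.png',c['color'][:,:,::-1]); np.savez(f'pics/{f}.npz',**c); return c
def ray(c,u,v,z):
    f=200/np.tan(np.radians(float(c['fovy']))/2); T=np.array(c['camera_from_world']); R=T[:3,:3]; o=-R.T@T[:3,3]
    d=R.T@np.array([(u-c['cx'])/f,(v-c['cy'])/f,1]); return o+d*(z-o[2])/d[2]
def proj(c,p):
    f=200/np.tan(np.radians(float(c['fovy']))/2); q=np.array(c['camera_from_world'])@np.r_[p,1]; return q[:2]/q[2]*f+[c['cx'],c['cy']]
E
python3 - <<'E'
from h import *
a=[cap(n,n+'0') for n in('scene','side','wrist')]
for c in a: T=np.array(c['camera_from_world']); print(-T[:3,:3].T@T[:3,3],T[2,:3],c['fovy'])
s=manip.observe(); print(manip.grip_point_offset,s['tool_rot'],s['time_s'],s['width'])
E
```

```text
[1.17670682 0.39132357 1.07067314] [-0.52906229 -0.26684872 -0.80553389] 53.631519124307495
[ 1.14736816 -0.25729368  0.99364341] [-0.52242422  0.27476051 -0.8072048 ] 51.171579712829306
[ 0.29815688 -0.46679487  0.37331844] [-0.24880927 -0.11704265 -0.96145461] 67.92425919598853
-0.0187 [[ 9.03562820e-01  4.28455517e-01 -3.17405906e-04]
 [ 4.28455534e-01 -9.03561854e-01  1.35345231e-03]
 [ 2.93098239e-04 -1.35892350e-03 -9.99999034e-01]] 0.15 0.08537453936790573
```

View pics/scene0.png

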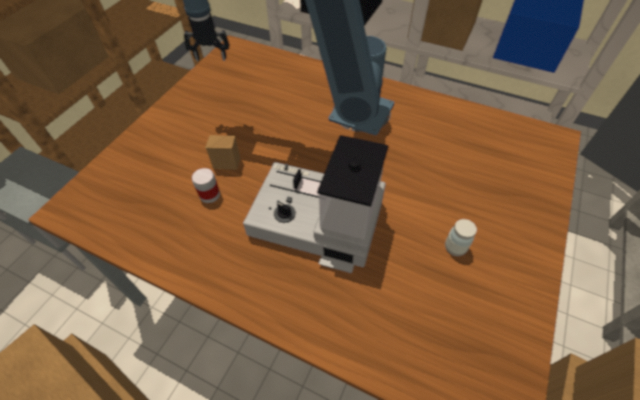

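View pics/side0.png

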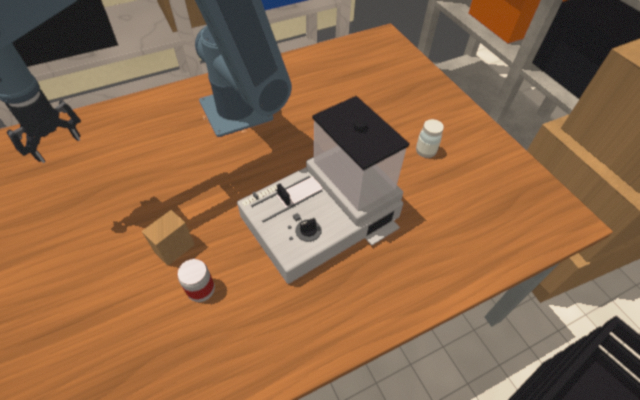

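The scene view shows the dispenser with its knob at about (285,210) and the slide handle at (297,180). In the side view the knob is at (308,228), the slide handle at (284,193) and what may be the block at (297,216). I'll zoom in on the side view.

Run:
```python
import cv2
i=cv2.imread('pics/side0.png')[165:290,230:400]; cv2.imwrite('pics/z1.png',cv2.resize(i,None,fx=4.6,fy=4.6,interpolation=cv2.INTER_CUBIC))
```

```text
(no output)
```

View pics/z1.png

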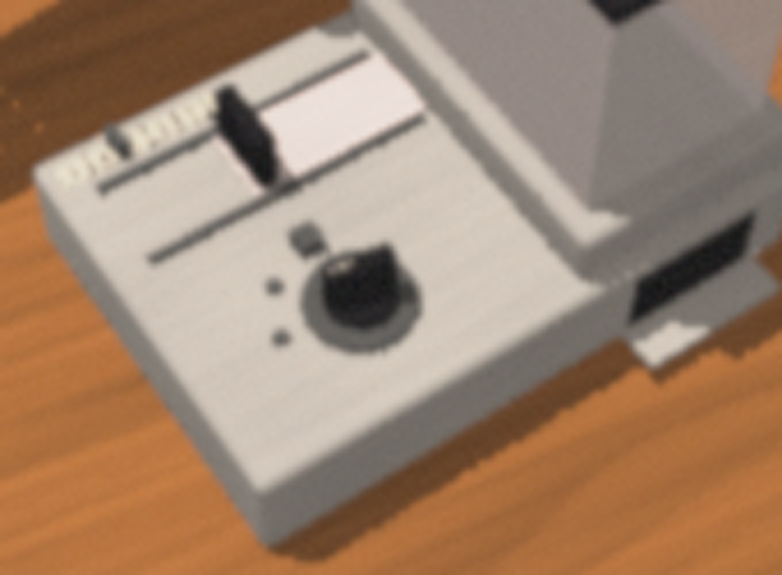

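Zoomed in, the square block is at crop (307,240), which is the 1.5 detent. The round studs are at (275,287) and (281,338), the knob ring's centre is at (362,302), the handle foot is near (270,182) and the tab at (118,142). The deck's front corners are at (37,172) and (262,490).

Run:
```python
from h import *
c=dict(np.load('pics/side0.npz'))
P={}
for n,u,v,z in [('A',37,172,.08),('B',262,490,.08),('C',592,285,.08),('ring',362,302,.08),('block',307,243,.086),('s8',275,287,.083),('s1',281,338,.083),('tabtop',115,133,.094),('hdltop',228,90,.128),('hdltop2',270,142,.128)]:
    P[n]=ray(c,u/4.6+230,v/4.6+165,z); print(n,P[n].round(4))
d=P['A']-P['B']; print(np.linalg.norm(d)); y=d/np.linalg.norm(d); yaw=np.arctan2(-y[0],y[1]); x=np.array([y[1],-y[0],0])
print('yaw of +x',np.degrees(np.arctan2(x[1],x[0])), 'BC',np.degrees(np.arctan2(*(P['C']-P['B'])[[1,0]])))
m=(P['A']+P['B'])/2; O=m+.17*x; print('O',O)
for n in P: print(n,[round(float((P[n]-O)@e),4) for e in(x,y)])
c=dict(np.load('pics/scene0.npz'))
for n,u,v,z in [('carton',222,168,0),('tin top',204,176,.1),('jar',464,230,.11)]: print(n,ray(c,u,v,z))
```

```text
A [ 0.4502 -0.1404  0.08  ]
B [ 0.699  -0.1052  0.08  ]
C [0.6622 0.1158 0.08  ]
ring [ 0.6157 -0.007   0.08  ]
block [ 0.5693 -0.0197  0.086 ]
s8 [ 0.587  -0.0477  0.083 ]
s1 [ 0.6193 -0.0584  0.083 ]
tabtop [ 0.4537 -0.0911  0.094 ]
hdltop [ 0.4786 -0.0272  0.128 ]
hdltop2 [ 0.5238 -0.0207  0.128 ]
0.251251945201825
yaw of +x 98.06424243191161 BC 99.45739590575933
O [0.55077514 0.04552172 0.08      ]
A [-0.17, 0.1256]
B [-0.17, -0.1256]
C [0.054, -0.1202]
ring [-0.0611, -0.0569]
block [-0.0672, -0.0092]
s8 [-0.0974, -0.0228]
s1 [-0.1126, -0.0533]
tabtop [-0.1216, 0.1153]
hdltop [-0.0619, 0.0816]
hdltop2 [-0.0618, 0.036]
carton [ 0.48927286 -0.33835633  0.        ]
tin top [ 0.60647661 -0.30363041  0.1       ]
jar [0.46338934 0.49375702 0.11      ]
```

The sizes and layout agree (deck 251 mm against 260 nominal, ring and handle within 4 mm of nominal). The dispenser's yaw is about 98.5°, the knob is near (0.616,-0.007), and the target is the 1.5 detent. I'll move above the knob and turn +67°.

{"method": "drive_tool", "body": {
  "increments": [
    [[0.76, 0.98, 0.1, 0.0187], [0.76, 0.98, 0.1, 0.0187], [0.76, 0.98, 0.1, 0.0187], [0.76, 0.98, 0, 0.0187], [0.76, 0.98, 0, 0.0187], [0.76, 0.98, 0, 0.0187], [0.76, 0.98, 0, 0.0187], [0.76, 0.98, 0, 0.0187], [0.76, 0.98, 0, 0.0187], [0.76, 0.98, 0, 0.0187]]
  ],
  "hand": 1
}}

```text
time_s: 1.15
tcp_pos: [0.4262, -0.2507, 0.2386]
tool_rot: [[0.513, 0.859, -0.0], [0.859, -0.513, 0.0], [0.0, -0.0, -1.0]]
contact_force: [-0.2, -0.0, 0.6]
width: 0.0852
finger_force: 0.0
```

{"method": "drive_tool", "body": {
  "increments": [
    [[0.76, 0.98, 0, 0.0187], [0.76, 0.98, 0, 0.0187], [0.76, 0.98, 0, 0.0187], [0.76, 0.98, 0, 0.0187], [0.76, 0.98, 0, 0.0187], [0.76, 0.98, 0, 0.0187], [0.76, 0.98, 0, 0.0187], [0.76, 0.98, 0, 0.0187], [0.76, 0.98, 0, 0.0187], [0.76, 0.98, 0, 0.0187], [0, 0, 0, 0], [0, 0, 0, 0]]
  ]
}}

```text
time_s: 2.35
tcp_pos: [0.6154, -0.0065, 0.2381]
tool_rot: [[-0.048, 0.999, -0.001], [0.999, 0.048, -0.0], [-0.0, -0.001, -1.0]]
contact_force: [-0.2, -0.5, -0.2]
width: 0.0856
finger_force: 0.0
```

Run:
```python
from h import *
c=cap('wrist','w1')
s=manip.observe(); print(s['tcp_pos'],s['tool_rot'],s['time_s'])
```

```text
[ 0.61515158 -0.00718522  0.23827689] [[-4.67067988e-02  9.98907700e-01 -1.37150784e-03]
 [ 9.98908609e-01  4.67063998e-02 -3.21579496e-04]
 [-2.57170041e-04 -1.38503093e-03 -9.99999008e-01]] 2.4
```

View pics/w1.png

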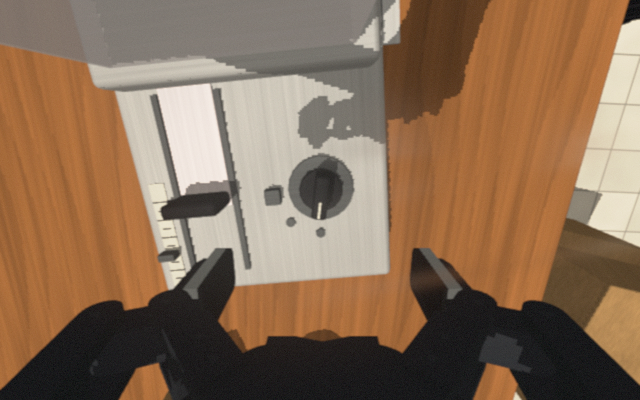

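The wrist view shows the ring centred at about (321,187), the bar running from there to the white pointer at (319,211), and the block at (273,197). The handle is at (196,206) and the tab at (169,255).

Run:
```python
from h import *
c=dict(np.load('pics/w1.npz'))
def p(n,u,v,z): r=ray(c,u,v,z); print(n,r.round(4)); return r
k=p('ring',321,187,.08); b=p('block top',273,194,.092); t=p('white',319.5,211,.124); s1=p('s1',321,233,.083); s8=p('s8',291,222,.083)
p('tabtop',168,254,.094); a1=p('hl',162,213,.128); a2=p('hr',229,203,.128)
B=p('cornerB',388,272,.08); E=p('edge',250,281,.08); 
d=B-E; print('edge yaw', np.degrees(np.arctan2(d[1],d[0])))
rail=p('r0',215,90,.08)-p('r1',248,268,.08); print(np.degrees(np.arctan2(rail[1],rail[0])))
for q in(b,t,s1,s8): e=q-k; print(np.hypot(e[0],e[1]),np.degrees(np.arctan2(e[1],e[0])))
g=c['color'].astype(int).sum(2)
print(*[f'{r}:'+' '.join(str(x) for x in g[r,300:345:2]) for r in(190,205,210)],sep='\n')
```

```text
ring [ 0.6137 -0.0097  0.08  ]
block top [ 0.5657 -0.0164  0.092 ]
white [ 0.613  -0.0215  0.124 ]
s1 [ 0.616 -0.06   0.083]
s8 [ 0.5835 -0.0489  0.083 ]
tabtop [ 0.4548 -0.0871  0.094 ]
hl [ 0.4718 -0.0289  0.128 ]
hr [ 0.5323 -0.0166  0.128 ]
cornerB [ 0.6942 -0.1051  0.08  ]
edge [ 0.5377 -0.1241  0.08  ]
edge yaw 6.946912375353856
r0 [0.5083 0.0804 0.08  ]
r1 [ 0.5357 -0.1076  0.08  ]
98.29312213046155
0.04848148717972669 -172.1319430845824
0.011825396099630892 -93.05817124561953
0.05029618404383868 -87.30955399480274
0.04945831096532616 -127.6405235045026
190:185 179 176 179 171 184 183 147 173 171 169 162 167 173 134 130 129 162 167 156 167 222 294
205:314 320 321 238 199 192 179 181 193 427 597 230 180 169 165 188 192 196 281 317 315 301 306
210:318 316 322 313 318 311 199 196 203 508 548 178 185 208 302 323 323 313 311 321 306 343 497
```

The close look agrees with the first estimate. Next I descend onto the knob bar and close gently.

{"method": "drive_tool", "body": {
  "increments": [
    [[-0.03, -0.08, -0.7, 0], [0, 0, -0.7, 0], [0, 0, -0.7, 0], [0, 0, -0.7, 0], [0, 0, -0.7, 0], [0, 0, -0.7, 0], [0, 0, -0.7, 0], [0, 0, -0.66, 0], [0, 0, 0, 0], [0, 0, 0, 0]]
  ]
}}

```text
time_s: 3.4
tcp_pos: [0.6145, -0.0099, 0.1001]
tool_rot: [[-0.045, 0.999, -0.0], [0.999, 0.045, -0.0], [-0.0, -0.0, -1.0]]
contact_force: [0.1, 0.2, 0.5]
width: 0.0854
finger_force: 0.0
```

{"method": "drive_tool", "body": {
  "increments": [
    [[0, 0, 0, 0], [0, 0, 0, 0], [0, 0, 0, 0], [0, 0, 0, 0], [0, 0, 0, 0], [0, 0, 0, 0], [0, 0, 0, 0], [0, 0, 0, 0], [0, 0, 0, 0], [0, 0, 0, 0]]
  ],
  "hand": 0,
  "force": 25
}}

```text
time_s: 4.4
tcp_pos: [0.6139, -0.0092, 0.1001]
tool_rot: [[-0.047, 0.999, -0.002], [0.999, 0.047, -0.0], [-0.0, -0.002, -1.0]]
contact_force: [-4.8, -1.3, 4.6]
width: 0.0136
finger_force: 27.9
```

The bar is gripped at 13.6 mm. Now I turn it 80° clockwise.

{"method": "drive_tool", "body": {
  "increments": [
    [[-0.02, 0, 0, -0.0186], [0, 0, 0, -0.0186], [0, 0, 0, -0.0186], [0, 0, 0, -0.0186], [0, 0, 0, -0.0186], [0, 0, 0, -0.0186], [0, 0, 0, -0.0186], [0, 0, 0, -0.0186], [0, 0, 0, -0.0186], [0, 0, 0, -0.0186], [0, 0, 0, -0.0186], [0, 0, 0, -0.0186]]
  ]
}}

```text
time_s: 5.6
tcp_pos: [0.614, -0.0094, 0.1001]
tool_rot: [[0.61, 0.792, -0.001], [0.792, -0.61, -0.001], [-0.001, -0.0, -1.0]]
contact_force: [-3.3, -1.7, 3.4]
width: 0.0133
finger_force: 27.6
```

{"method": "drive_tool", "body": {
  "increments": [
    [[0, 0, 0, -0.0186], [0, 0, 0, -0.0186], [0, 0, 0, -0.0186], [0, 0, 0, -0.0186], [0, 0, 0, -0.0186], [0, 0, 0, -0.0186], [0, 0, 0, -0.0186], [0, 0, 0, -0.0186], [0, 0, 0, -0.0186], [0, 0, 0, -0.0186], [0, 0, 0, -0.0186], [0, 0, 0, -0.0186]]
  ]
}}

```text
time_s: 6.8
tcp_pos: [0.6141, -0.0095, 0.1001]
tool_rot: [[0.977, 0.212, -0.001], [0.212, -0.977, -0.001], [-0.001, 0.001, -1.0]]
contact_force: [-3.3, -2.4, 3.0]
width: 0.0135
finger_force: 27.6
```

{"method": "drive_tool", "body": {
  "increments": [
    [[0, 0, 0, 0], [0, 0, 0, 0], [0, 0, 0, 0]]
  ]
}}

```text
time_s: 7.1
tcp_pos: [0.6141, -0.0095, 0.1001]
tool_rot: [[0.977, 0.215, -0.001], [0.215, -0.977, -0.001], [-0.001, 0.001, -1.0]]
contact_force: [-3.2, -3.8, 4.5]
width: 0.0132
finger_force: 27.8
```

{"method": "drive_tool", "body": {
  "increments": [
    [[0, 0, 0, 0], [0, 0, 0, 0], [0, 0, 0, 0], [0, 0, 0, 0], [0, 0, 0, 0], [0, 0, 0, 0]]
  ],
  "hand": 1
}}

```text
time_s: 7.7
tcp_pos: [0.6145, -0.0089, 0.0998]
tool_rot: [[0.977, 0.214, 0.0], [0.214, -0.977, 0.0], [0.0, -0.0, -1.0]]
contact_force: [0.4, 0.3, -0.1]
width: 0.085
finger_force: 0.0
```

{"method": "drive_tool", "body": {
  "increments": [
    [[0, 0, 0.7, 0], [0, 0, 0.8, 0], [0, 0, 0.8, 0], [0, 0, 0.8, 0], [0, 0, 0.8, 0], [0, 0, 0.8, 0], [-0.92, -0.13, 0, -0.0045], [-0.92, -0.13, 0, -0.0045], [-0.92, -0.13, 0, -0.0045], [-0.92, -0.13, 0, -0.0045], [-0.92, -0.13, 0, -0.0045], [0, 0, 0, 0]]
  ]
}}

```text
time_s: 8.9
tcp_pos: [0.4971, -0.0251, 0.2175]
tool_rot: [[0.99, 0.143, -0.001], [0.143, -0.99, 0.0], [-0.001, -0.0, -1.0]]
contact_force: [0.5, 0.2, -0.1]
width: 0.0857
finger_force: 0.0
```

Run:
```python
from h import *
c=cap('wrist','w2'); d=cap('side','s2')
s=manip.observe(); print(s['tcp_pos'],s['tool_rot'][:2],s['time_s'])
i=cv2.imread('pics/s2.png')[165:290,230:400]; z=cv2.resize(i,(640,470),interpolation=cv2.INTER_CUBIC)
cv2.imwrite('pics/s2z.png',z)
```

```text
[ 0.49982869 -0.02531468  0.21778748] [[ 9.89595417e-01  1.43870165e-01  1.51211056e-03]
 [ 1.43870607e-01 -9.89596490e-01 -1.86854471e-04]] 9.0
```

View pics/w2.png

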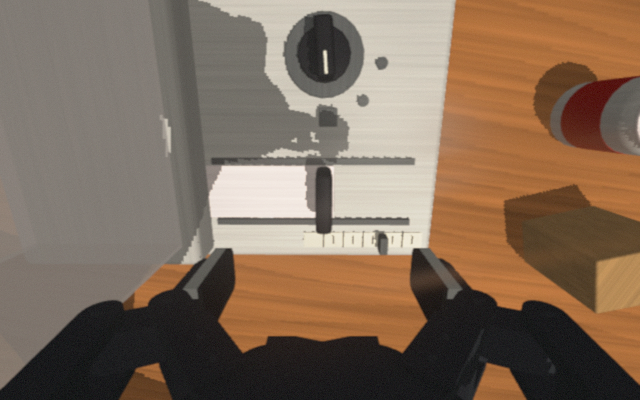

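View pics/s2z.png

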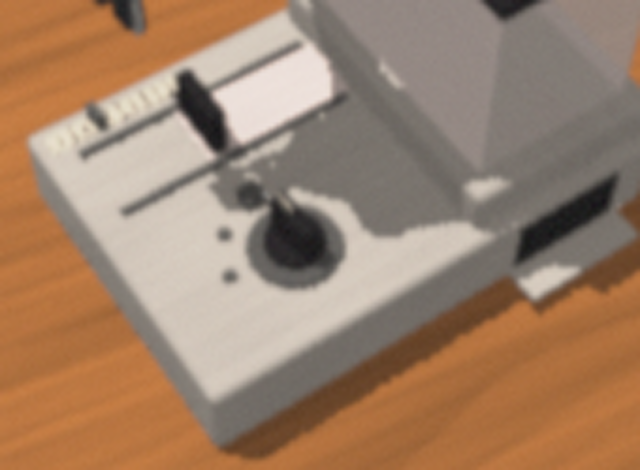

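The pointer now lies in line with the square block (knob about (323,50), white line (325,62), block (327,117) in the wrist view). The handle top is at about (324,200) and the tab at about (382,242).

```bash
python3 - <<'E'
from h import *
c=dict(np.load('pics/w2.npz')); yaw=np.radians(98.3); X=np.array([np.cos(yaw),np.sin(yaw),0]); g=c['color'].astype(int).sum(2)
hsub=(g<200).astype(np.uint8); hsub[:, :300]=0; hsub[:,345:]=0; hsub[:164]=0; hsub[245:]=0
n,l,st,ce=cv2.connectedComponentsWithStats(hsub); i=1+np.argmax(st[1:,4]); print('handle',st[i],ce[i])
print('tab rows'); 
for r in range(228,258,3): print(r,*g[r,370:396:2])
for nm,u,v,z in[('hdl',ce[i][0],ce[i][1],.126),('hdltop end',324,170,.128),('hdltop end2',324,232,.128),('tab top',381,234,.094),('tab mid',383,243,.087),('tab base',384,252,.08),('knob',323,54,.08)]:
    p=ray(c,u,v,z); print(nm,p.round(4),'x\'',round(float(p@X),4))
E
python3 - <<'E'
import cv2
i=cv2.imread('pics/w2.png')[155:265,290:440]; cv2.imwrite('pics/w2z.png',cv2.resize(i,None,fx=5,fy=5,interpolation=cv2.INTER_NEAREST))
E
```

```text
handle [316 168  16  65 670] [322.52835821 197.25970149]
tab rows
228 641 641 639 639 640 639 642 640 641 639 642 641 635
231 627 567 429 347 372 418 410 507 601 602 609 594 531
234 691 685 607 380 297 185 198 280 567 689 689 684 689
237 680 500 522 372 237 174 179 175 269 651 677 471 675
240 677 481 659 434 223 228 316 308 308 552 683 494 677
243 675 507 601 390 202 233 317 307 313 556 678 570 690
246 674 679 619 434 212 243 322 303 325 572 680 678 681
249 624 626 630 622 303 271 309 306 326 554 638 642 643
252 598 606 605 605 487 275 311 298 357 593 616 617 622
255 409 407 406 413 409 350 343 341 364 410 415 415 418
hdl [ 0.5011 -0.0249  0.126 ] x' -0.097
hdltop end [ 0.5239 -0.0228  0.128 ] x' -0.0981
hdltop end2 [ 0.4718 -0.0304  0.128 ] x' -0.0982
tab top [ 0.4639 -0.0874  0.094 ] x' -0.1534
tab mid [ 0.452  -0.0932  0.087 ] x' -0.1574
tab base [ 0.4393 -0.0982  0.08  ] x' -0.1606
knob [ 0.6151 -0.0088  0.08  ] x' -0.0975
```

View pics/w2z.png

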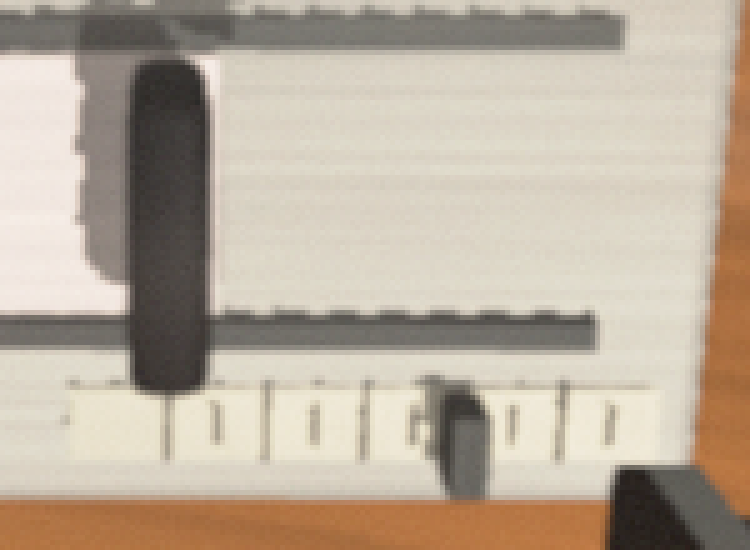

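The handle is centred under the tool. The tab's top face is at about (384,246), so the pull is about 58 mm. I descend and grip.

{"method": "drive_tool", "body": {
  "increments": [
    [[0, -0.03, -0.6, 0], [0, 0, -0.6, 0], [0, 0, -0.6, 0], [0, 0, -0.6, 0], [0, 0, -0.6, 0], [0, 0, -0.6, 0], [0, 0, -0.6, 0], [0, 0, -0.6, 0], [0, 0, -0.1, 0], [0, 0, 0, 0]]
  ]
}}

```text
time_s: 10.0
tcp_pos: [0.5, -0.0259, 0.0944]
tool_rot: [[0.99, 0.144, -0.001], [0.144, -0.99, 0.0], [-0.001, -0.0, -1.0]]
contact_force: [-0.3, 0.1, 1.2]
width: 0.0851
finger_force: 0.0
```

{"method": "drive_tool", "body": {
  "increments": [
    [[0, 0, 0, 0], [0, 0, 0, 0], [0, 0, 0, 0], [0, 0, 0, 0], [0, 0, 0, 0], [0, 0, 0, 0], [0, 0, 0, 0], [0, 0, 0, 0], [0, 0, 0, 0], [0, 0, 0, 0]]
  ],
  "hand": 0,
  "force": 50
}}

```text
time_s: 11.0
tcp_pos: [0.4995, -0.0258, 0.0952]
tool_rot: [[0.99, 0.144, 0.0], [0.144, -0.99, 0.0], [0.0, -0.0, -1.0]]
contact_force: [-1.8, 2.2, 5.1]
width: 0.0135
finger_force: 50.5
```

{"method": "drive_tool", "body": {
  "increments": [
    [[0.028, -0.19, 0, 0], [0.028, -0.19, 0, 0], [0.028, -0.19, 0, 0], [0.028, -0.19, 0, 0], [0.028, -0.19, 0, 0], [0.028, -0.19, 0, 0], [0.028, -0.19, 0, 0], [0.028, -0.19, 0, 0], [0.028, -0.19, 0, 0], [0.028, -0.19, 0, 0], [0.028, -0.19, 0, 0], [0.028, -0.19, 0, 0]]
  ]
}}

```text
time_s: 12.2
tcp_pos: [0.5073, -0.0808, 0.0952]
tool_rot: [[0.99, 0.144, -0.001], [0.144, -0.99, 0.004], [-0.0, -0.004, -1.0]]
contact_force: [-3.2, 9.3, 7.8]
width: 0.0132
finger_force: 51.2
```

{"method": "drive_tool", "body": {
  "increments": [
    [[0, 0, 0, 0], [0, 0, 0, 0], [0, 0, 0, 0]]
  ]
}}

```text
time_s: 12.5
tcp_pos: [0.5073, -0.0809, 0.0952]
tool_rot: [[0.99, 0.144, -0.001], [0.144, -0.99, 0.003], [-0.0, -0.003, -1.0]]
contact_force: [-2.8, 9.8, 8.0]
width: 0.0134
finger_force: 51.1
```

Run:
```python
from h import *
c=cap('wrist','w3'); d=cap('side','s3')
c0=dict(np.load('pics/w2.npz')); yaw=np.radians(98.3); X=np.array([np.cos(yaw),np.sin(yaw),0])
print('tab',ray(c0,384.5,246,.094)@X, 'tick0',ray(c0,323.4,243,.081)@X)
a=cv2.resize(cv2.imread('pics/w3.png')[120:330,200:440],(400,350),interpolation=cv2.INTER_CUBIC)
b=cv2.resize(cv2.imread('pics/s3.png')[165:265,225:340],(400,350),interpolation=cv2.INTER_CUBIC)
cv2.imwrite('pics/m3.png',np.hstack([a,b]))
```

```text
tab -0.15750700500750253 tick0 -0.09788855072266912
```

View pics/m3.png

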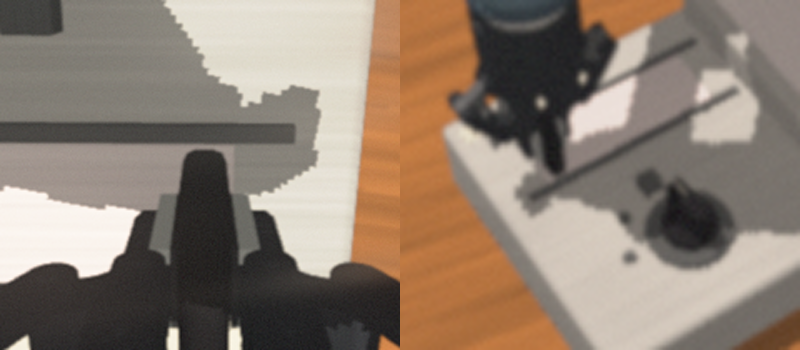

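The handle is held and is about 55.6 mm out. In the right-hand crop the knob pointer still faces the block. The tab measures 57 to 59.6 mm out, so I'll add about 3 mm and check with the scene camera.

{"method": "drive_tool", "body": {
  "increments": [
    [[0.008, -0.06, 0, 0], [0.008, -0.06, 0, 0], [0, 0, 0, 0], [0, 0, 0, 0], [0, 0, 0, 0]]
  ]
}}

```text
time_s: 13.1
tcp_pos: [0.5077, -0.0837, 0.0952]
tool_rot: [[0.99, 0.144, -0.001], [0.144, -0.99, 0.003], [-0.0, -0.003, -1.0]]
contact_force: [-2.3, 9.2, 9.0]
width: 0.0137
finger_force: 51.1
```

Run:
```python
from h import *
cap('scene','c4'); s=manip.observe(); print(s['tcp_pos'])
c0=dict(np.load('pics/w2.npz')); yaw=np.radians(98.3); X=np.array([np.cos(yaw),np.sin(yaw),0])
for u,v,z in((377.5,246,.081),(381,246,.094),(388,246,.094)): print(u,ray(c0,u,v,z)@X+.0979)
f=lambda n:cv2.resize(cv2.imread(n)[155:215,260:328],(400,353),interpolation=cv2.INTER_CUBIC)
cv2.imwrite('pics/m4.png',np.hstack([f('pics/scene0.png'),f('pics/c4.png')]))
```

```text
[ 0.50773256 -0.08370094  0.09520232]
377.5 -0.0554074976233727
381 -0.056188549659579576
388 -0.06302547665023779
```

View pics/m4.png

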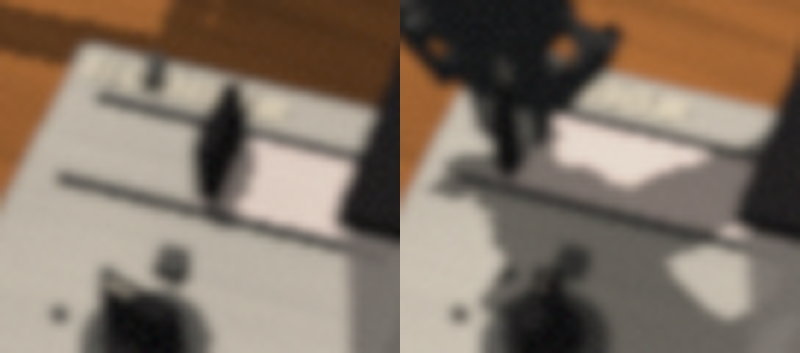

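The slide is about 58.5 mm out and the tab's middle about 59 mm, with the spring load at about 9–10 N as expected. The knob still faces the block (right crop, bar at (545,310), block at (570,262)). I'm handing it in.

```bash
python3 -c "
from bench import manip
print(manip.hand_in())"
```

```text
the job is handed in; nothing more can be done
None
```

I handed the job in with the knob at the square block (the 1.5 detent) and the gripper holding the slide about 58.5 mm out, against a tab middle measured at about 59 mm; the gripper hid the tab at the end, so that match is by calculation, and no verdict was returned.

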